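Image a slide: load it, light it, capture, close the shutter

ROBOT

A 7-joint arm with a two-finger parallel gripper is mounted at the origin on the work surface. World frame = base frame: x ahead of the robot, y to its left, z up, the work surface at z = 0. Lengths are in m, angles in rad, forces in N, time in s.
With the tool pointing down it reaches from about 0.4 to 0.85 m from the base axis. Payload 4.5 kg.
Tool frame: the origin (TCP) lies at the very end of the fingers, on their centre line; the grasp point (between the pads) lies 19 mm behind it; z points along the fingers, x is the direction in which the jaws open and shut, and the axes are right-handed (so a half turn about z gives the same grasp; the last joint's range is limited). The gripper opens to 88 mm and grips with 3 to 60 N. Pads are 18 mm wide; open, the fingers measure 123 mm over their backs; the gripper's body (75 mm by 187 mm) begins 45 mm behind the grasp point.
Start: joints at [1.313, 0.689, -0.195, 1.565, 0.157, 0.902, -0.215], TCP at [0.18, -0.599, 0.239] pointing down, gripper open.
Joint ranges: [-3.01, 3.01], [-0.46, 2.08], [-1.47, 1.51], [0.13, 2.56], [-1, 4.14], [0.04, 2.09], [-2.66, 2.66]. Speed limits (rad/s): [2.57, 2.57, 3.14, 3.14, 3.14, 3.14, 3.14].

INTERFACE

Orientations are given as a unit quaternion [x, y, z, w].
In Python, from plant import * gives the robot as it stands.
- The arm moves only by the tool apply_moves, never from a script. Its argument "series" is a list of rows, each an object of numbers: "x", "y", "z": the shift along the tool's x, y, z in units of 80 cm (1.0 is 80 cm); "wx", "wy", "wz": the turn, a rotation vector about the tool's x, y, z in units of pi rad (1.0 is pi rad); "fingers": the opening, from -1 (shut) to 1 (fully open), so that 0 is half open. In form: [{"x": .., "y": .., "z": .., "wx": .., "wy": .., "wz": .., "fingers": ..}, ...]. A call has 1 to 8 rows; each row shifts and turns the pose as measured when the row begins, along the tool's axes as they then stand; what a row does not reach is not made up. A row lasts 1/8 s, in which the tool goes at most 62.5 mm and 10.7 degrees, less where a joint would pass 70% of its speed; a pose out of reach is approached as far as the arm can. A call with a number of a shift or a turn outside -1 to 1 is refused whole. A call with a gripper value outside its range is refused whole. The fingers move at their own pace and stop on an object; "force" is the grip in N (left out, the last holds). Time passes only in rows, so rows that do not move let the fingers close. It gives the time, the measured TCP pose, the force and the opening at its end, in the units of the state.
- get_state(): the state, without advancing time (a new reading comes with each control period).
- snapshot(name): name is "side" or "top" or "wrist"; returns (picture, depth): 480x640x3 uint8, red, green, blue; 480x640 float32, m along the optical axis (not along the pixel's ray), 0 where there is no reading.
- camera_model(name): a dict with "camera_matrix" (3x3 intrinsics, pixels), "world_from_camera" (4x4, takes a point from camera to world coordinates). Camera axes: x right, y up, looking along -z (the intrinsics and any distortion apply to the point x, -y, -z); pixel columns grow to the right and rows downward; lengths in m; the calibration is good to about 2 mm. A picture is of the moment at which its call begins: read the wrist's pose just before it. camera_model takes no time and is no camera call; for the wrist camera it gives the pose at the moment of the call.
- finish_job(): hands the job in, once; it reports no verdict.
The state is a dict: "clock": time; "q": joint angles; "qd": joint speeds; "joint_torque": joint torques, N m; "tool_pos": TCP position; "eef_rot": TCP orientation; "contact_force": force on the tool from outside, world axes, zero at the start; "moment": the same for the moment, N m; "opening": opening from 0.0 (shut) to 1.0 (fully open).
Only numpy, scipy, OpenCV 4.12 (cv2) and the standard library are available. Lean on these libraries where they do the work, as an engineer would, in place of code of your own. Each camera call takes 0.05 s, during which the arm holds its last target. There are 200 camera calls.

TASK

Push the slide carrier along its channel on the white imager, without lifting it, until it is fully home against the end stop; then slide the blue shutter grip fully open (to the green dot), and after that slide the white dimmer fader until it is level with the orange pointer. With all that set, press the green capture button right down and let it go, then slide the shutter fully closed again (to the red dot). Do not move the orange pointer, do not press the button before everything is set, and leave the oil bottle, slide box and petri dish where they are.

Things in the scene. Friction and masses are not known exactly. Their poses are not given: they have to be found in the camera images.
- imager: Fixed low white box with a black top deck: 200 mm in its own x, 270 mm in y, deck 90 mm above the table. Origin: centre of its underside; z up. Its place and heading vary. On the deck, both running along its y axis: the slide channel (at own x = -45 mm) and the shutter grip's track (at own x = +50 mm).
- stage_home (a point): Deck point in the channel, centre of a glowing green 26 mm window: the carrier's origin lies here when fully home. Axes as the imager's. Channel 43 mm wide between two rails (8 mm high, from 180 mm before this point to 60 mm past it along y), open at the -y end; at the +y end an aluminium stop, 16 mm high, its face 45 mm past this point.
- specimen: Loose slide carrier in the channel: aluminium frame 90 mm long (own y, along the channel), 40 mm wide, side bars 7 mm high, its two 8 mm thick end bars 13 mm high, a glass slide with a pink spot in it; about 0.09 kg. Origin: centre of its underside. It starts 50 to 100 mm short of home, towards the imager's -y end. Push its -y end bar.
- shutter (a joint): Position of the blue shutter grip along its track, m: 0 = closed (as it starts; at the red dot), 0.06 = fully open (at the green dot), growing along the imager's +y. End stops at both ends; about 1.5 N of friction, stays where it is left.
- shutter_top (a point): Centre of the top of the shutter grip, 131 mm above the table. The grip is a blue block 26 mm (imager x) by 16 mm (imager y, along the track), its top 35 mm above its track (an aluminium plate 36 x 120 mm, 6 mm above the deck); free space all round.
- desk: Fixed grey control desk with a black top: 190 mm in its own x, 240 mm in y, 50 mm high. Origin: centre of its underside; z up. Its place and heading vary; it may stand left or right of the imager. It carries the fader (track along its y at own x = +40 mm), the pointer and the capture button (at own (-50, 60) mm).
- fader (a joint): Position of the white dimmer fader along its track, m: 0 to 0.10, growing along the desk's +y. Starts between 0 and 0.03. About 1.5 N of friction, stays where it is left.
- fader_top (a point): Centre of the top of the fader grip, 85.5 mm above the table. The grip is a white block 26 mm (desk x) by 16 mm (desk y, along the track), its top 35 mm above the desk's top; free space all round except the low pointer.
- pointer_tip (a point): Tip of the small orange preset pointer (8 mm wide along the track, tip 3 mm wide, only 5 mm above the desk's top) beside the fader track on its -x side. Axes as the desk's: the fader is level when fader_top has the same desk y as this tip. It is stiff (15 N) and lies 20 to 90 mm further along the desk's +y than the fader starts.
- capture (a joint): Travel of the green capture button, m: 0 up, 0.006 fully down, counted as pressed from 0.0045; a spring (5 N at full travel) brings it back.
- capture_top (a point): Centre of the top of the green capture button, 30 mm across, in a black housing on the desk; it is pressed straight down.
- oil_bottle: Bystander: amber bottle, 32 mm across, 70 mm high, upright on the table. Origin: centre of its underside.
- slide_box: Bystander: blue slide box, 87 x 102 x 35 mm, on the table. Origin: centre of its underside.
- petri_dish: Bystander: closed clear dish, 90 mm across, 17 mm high, on the table. Origin: centre of its underside.
Not all that is in view belongs to the job. Of the things that look like the specimen, the largest one is meant.

How it is judged:
On the way, in this order (a step that is already met when the one before it is completed fails the run):
1. the carrier is fully home (x of specimen in the frame of stage_home between -0.004 and 0.004 m and y of specimen in the frame of stage_home between -0.004 and 0.004 m and z of specimen in the frame of stage_home between -0.004 and 0.004 m), for 0.2 s.
2. the shutter is fully open, the carrier still home (all of step 1 and value of joint shutter above 0.055 m), for 0.2 s.
3. the fader is level with the pointer (all of step 2 and y of fader_top in the frame of pointer_tip between -0.004 and 0.004 m), for 0.2 s.
4. the capture button is pressed down with everything set (all of step 3 and value of joint capture above 0.0045 m), for 0.05 s.
5. the button is up again and the shutter is closed (value of joint shutter below 0.005 m and value of joint capture below 0.002 m), for 0.2 s.
At the end, for the whole second after the job is handed in: The carrier lies still, flat in its channel within 4 mm of home; the fader is level with the pointer within 4 mm; the shutter is closed (joint below 0.005) and the button is up (below 0.002) (all of step 1 and all of step 5 and y of fader_top in the frame of pointer_tip between -0.004 and 0.004 m and linear speed of specimen below 0.01 m/s); the robot touches nothing.
It fails at once if the capture button pressed before carrier, shutter and fader are all set (value of joint capture above 0.004 m and not ((x of specimen in the frame of stage_home between -0.004 and 0.004 m and y of specimen in the frame of stage_home between -0.004 and 0.004 m and z of specimen in the frame of stage_home between -0.004 and 0.004 m) and y of fader_top in the frame of pointer_tip between -0.004 and 0.004 m and value of joint shutter above 0.055 m)).
It fails at once if the carrier lifted out of its channel (z of specimen in the frame of stage_home above 0.015 m).
It fails at once if the orange pointer moved (distance of pointer_tip from where it was at the start of the episode above 0.004 m).
It fails at once if the oil bottle, slide box or petri dish moved (distance of any of oil_bottle, slide_box, petri_dish from where it was at the start of the episode above 0.02 m).
It also fails if it takes over 69 s, if anything falls off the work surface, if the arm or the gripper's body presses on something with over 40 N, if the wrist force passes 120 N, or if a joint passes its speed limit or range.

## Working session

There is one attempt and no reset: what is moved stays moved. The work goes in short steps, Python scripts to look and compute and a tool call to move; the robot and the scene stay as the last step left them, time stands still between calls to the robot, and variables do not carry over. Pictures are saved under pics/ and viewed, about 8 in all and at most 12, crops included, and the job is handed in when it is done.

Besides the shell and the picture viewer there is one more tool, called after ">>>" by a JSON object that holds its "fn" and its "kwargs". apply_moves: Moves the arm, as the interface text tells. Its arguments: {"type":"object","properties":{"series":{"type":"array","items":{"type":"object","properties":{"x":{"type":"number"},"y":{"type":"number"},"z":{"type":"number"},"wx":{"type":"number"},"wy":{"type":"number"},"wz":{"type":"number"},"fingers":{"type":"number"}}}},"force":{"type":"number"}},"required":["series"]}

```bash
mkdir -p pics; cat > h.py <<'E'
from plant import *
import numpy as np, cv2
from scipy.spatial.transform import Rotation as R
def snap(n,save=None):
    m=camera_model(n); p,d=snapshot(n)
    np.savez('last_%s.npz'%n,p=p,d=d,K=m["camera_matrix"],T=m["world_from_camera"])
    if save: cv2.imwrite('pics/'+save,p[:,:,::-1])
    return p,d,np.array(m["camera_matrix"]),np.array(m["world_from_camera"])
def load(n):
    z=np.load('last_%s.npz'%n); return z['p'],z['d'],z['K'],z['T']
def ray(K,T,uv,z):
    uv=np.atleast_2d(uv).astype(float)
    c=np.c_[(uv[:,0]-K[0,2])/K[0,0],-(uv[:,1]-K[1,2])/K[1,1],-np.ones(len(uv))]
    w=c@T[:3,:3].T; o=T[:3,3]
    return o+w*((z-o[2])/w[:,2])[:,None]
def cloud(d,K,T):
    v,u=np.mgrid[:480,:640]
    c=np.stack([(u-K[0,2])/K[0,0]*d,-(v-K[1,2])/K[1,1]*d,-d],-1)
    return c@T[:3,:3].T+T[:3,3]
E
python3 - <<'E'
from h import *
for n in("top","side"):
    p,d,K,T=snap(n,n+"1.png"); print(n,K.round(1).tolist(),T.round(3).tolist(),(d>0).mean())
print(camera_model("top").keys()); print(get_state())
E
```

```text
top [[478.2, 0.0, 315.2], [0.0, 478.2, 239.8], [0.0, 0.0, 1.0]] [[0.006, 0.998, -0.07, 0.512], [-1.0, 0.006, -0.0, 0.025], [0.0, 0.07, 0.998, 1.082], [0.0, 0.0, 0.0, 1.0]] 0.9959244791666667
side [[558.6, 0.0, 317.1], [0.0, 558.6, 235.5], [0.0, 0.0, 1.0]] [[0.971, 0.141, -0.195, 0.345], [-0.24, 0.579, -0.779, -0.908], [0.003, 0.803, 0.596, 0.799], [0.0, 0.0, 0.0, 1.0]] 0.9957649739583333
dict_keys(['camera_matrix', 'world_from_camera'])
{'clock': 0.1, 'q': array([ 1.3128005 ,  0.68990773, -0.19450283,  1.56629322,  0.1573301 ,
        0.90251148, -0.21512661]), 'qd': array([ 0.00304158, -0.001607  , -0.00066146, -0.00180194, -0.00141941,
       -0.00032719,  0.00010885]), 'joint_torque': array([-3.29726259e-03, -5.28493631e+01, -1.27157897e+00, -1.53836507e+01,
       -5.25848719e-02,  1.94831424e-03,  8.02779846e-05]), 'tool_pos': array([ 0.17956177, -0.5980229 ,  0.23797088]), 'eef_rot': array([ 8.02412191e-01, -5.96769579e-01, -7.38390276e-04, -4.47281167e-04]), 'contact_force': array([ 0.27897941, -0.5104362 , -0.01159711]), 'moment': array([ 0.03690399, -0.0238451 ,  0.02015231]), 'opening': 1.0050542690141337}
```

View pics/top1.png

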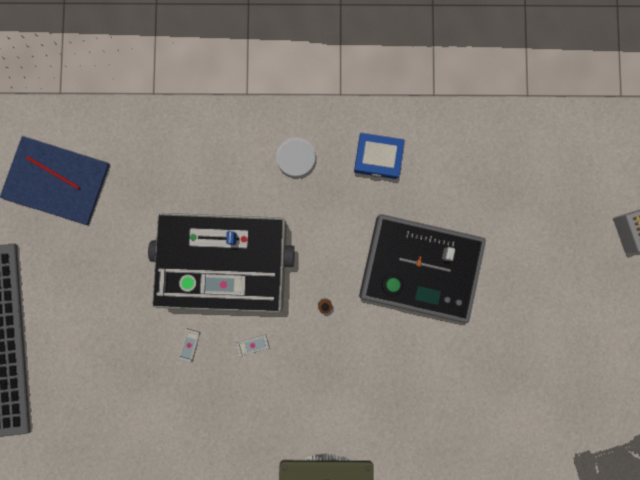

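View pics/side1.png

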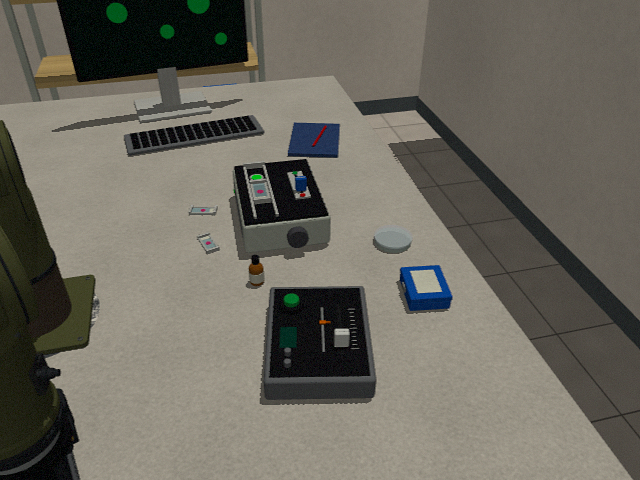

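The top view shows the imager at (220,262), with the window at (187,283), the carrier at (223,285) and the shutter grip at (232,238). The desk is at (423,268), with the fader at (448,254), pointer at (419,262) and button at (393,285).

Things that could be taken for the carrier: the frame in the channel at (223,285), and two small slides on the table at (189,345) and (254,345). The one in the channel is the largest, so I choose it.

```bash
cat > m.py <<'E'
from h import *
p,d,K,T=load("top"); X=cloud(d,K,T); hsv=cv2.cvtColor(p,cv2.COLOR_RGB2HSV).astype(int)
v,u=np.mgrid[:480,:640]; H,S,V=[hsv[...,i] for i in range(3)]
def box(m): return (u>m[0])&(u<m[1])&(v>m[2])&(v<m[3])
for n,b,z in (("imager",(140,300,200,325),.09),("desk",(350,495,205,330),.05)):
    m=box(b)&(abs(X[...,2]-z)<.006)
    q=X[m][:,:2]; r=cv2.minAreaRect((q*1000).astype(np.float32)); print(n,r,q.mean(0),np.median(X[m][:,2]))
def c(n,m,z):
    k,l,s,ce=cv2.connectedComponentsWithStats(m.astype(np.uint8)); i=1+s[1:,4].argmax(); mm=l==i
    print(n,ce[i].round(1),s[i,4],"ray",ray(K,T,ce[i],z).round(4)[0],"depth",np.median(X[mm],0).round(4), "zmax",np.percentile(X[mm][:,2],95).round(3))
g=(H>45)&(H<75)&(S>120)&(V>80)
c("window",g&box((165,205,268,300)),.09)
c("button",g&box((375,410,270,300)),.06)
c("greendot",g&box((185,205,228,245)),.096)
c("reddot",((H<8)|(H>172))&(S>130)&box((236,255,230,248)),.096)
c("shutter",(H>100)&(H<130)&(S>100)&box((215,245,225,250)),.131)
c("pink",((H>150)|(H<5))&(S>80)&box((205,245,270,300)),.095)
c("fader",(X[...,2]>.078)&box((430,470,235,270)),.0855)
c("pointer",(H<16)&(S>150)&(V>120)&box((405,435,250,280)),.055)
for n,b in (("bottle",(310,340,290,320)),("petri",(270,320,130,180)),("box",(345,410,125,185))):
    c(n,box(b)&(X[...,2]>.01),.02)
cr=[cv2.resize(p[205:325,b:b+160,::-1],None,fx=5,fy=5,interpolation=2)[:,:] for b in(140,350)]
cv2.imwrite("pics/crop.png",cv2.resize(np.vstack(cr),(400,600)))
E
python3 m.py
```

```text
imager ((534.7571411132812, 226.9229736328125), (264.8404235839844, 195.271240234375), 88.16930389404297) [0.53628113 0.22568984] 0.08980997886437758
desk ((525.5853881835938, -208.9375), (240.17930603027344, 189.70567321777344), 77.35710906982422) [ 0.52623131 -0.20938454] 0.05028012037438323
window [187.  282.7] 104 ray [0.491  0.2899 0.09  ] depth [0.4904 0.29   0.0906] zmax 0.093
button [392.9 284.3] 143 ray [ 0.4894 -0.1404  0.06  ] depth [ 0.4903 -0.1388  0.0716] zmax 0.075
greendot [192.4 237. ] 17 ray [0.5853 0.2797 0.096 ] depth [0.5853 0.2799 0.0955] zmax 0.098
reddot [243.5 238.9] 24 ray [0.582  0.1737 0.096 ] depth [0.5816 0.1738 0.0961] zmax 0.099
shutter [232.9 238.1] 62 ray [0.581  0.1898 0.131 ] depth [0.5813 0.19   0.1288] zmax 0.132
pink [223.  284.2] 41 ray [0.4883 0.2146 0.095 ] depth [0.4888 0.2146 0.0958] zmax 0.098
fader [449.9 253. ] 98 ray [ 0.5558 -0.2555  0.0855] depth [ 0.5558 -0.256   0.0848] zmax 0.089
pointer [418.6 262.4] 17 ray [ 0.5366 -0.1967  0.055 ] depth [ 0.5373 -0.1973  0.0548] zmax 0.056
bottle [324.8 305. ] 185 ray [0.4421 0.0036 0.02  ] depth [0.4441 0.0041 0.0469] zmax 0.071
petri [295.6 156. ] 1234 ray [0.7755 0.0709 0.02  ] depth [0.7763 0.0703 0.0167] zmax 0.02
box [379.2 155.1] 1845 ray [ 0.7786 -0.1177  0.02  ] depth [ 0.7747 -0.1152  0.0347] zmax 0.038
```

View pics/crop.png

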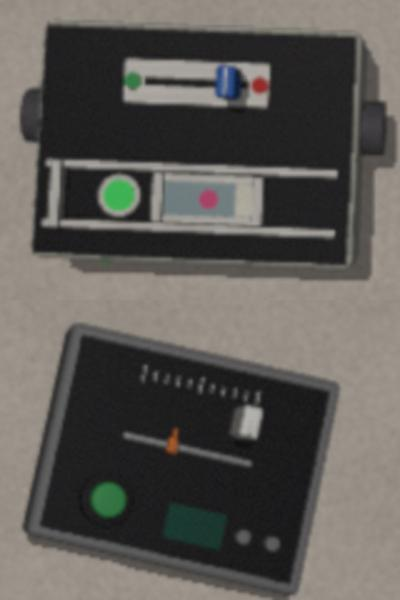

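```bash
cat > go.py <<'E'
# usage: go.py x y z yaw_deg(of tool x) rows  -> prints rows in move units (straight interpolation, vertical tool)
from h import *
import sys,json
x,y,z,yaw,n=[float(a) for a in sys.argv[1:6]]; n=int(n)
s=get_state(); p0=np.array(s['tool_pos']); r0=R.from_quat(s['eef_rot'])
t=np.radians(yaw); xt=np.array([np.cos(t),np.sin(t),0]); zt=np.array([0,0,-1.]); r1=R.from_matrix(np.c_[xt,np.cross(zt,xt),zt])
rv=(r0.inv()*r1).as_rotvec()
out=[]
for i in range(n):
    r=r0*R.from_rotvec(rv*i/n); sh=r.inv().apply((np.array([x,y,z])-p0)/n)/.8
    out.append([*sh.round(4),*(rv/n/np.pi).round(4)])
print('t',round(s['clock'],2),p0.round(4),'yaw',np.degrees(np.arctan2(*r0.as_matrix()[[1,0],0])).round(2),'F',np.round(s['contact_force'],1),'op',round(s['opening'],2))
for o in out: print(o)
E
python3 go.py 0.486 0.14 0.22 -91.83 18
```

```text
t 0.1 [ 0.1796 -0.598   0.238 ] yaw -73.28 F [ 0.3 -0.5 -0. ] op 1.01
[np.float64(-0.043), np.float64(-0.0351), np.float64(0.0013), np.float64(0.0), np.float64(0.0), np.float64(0.0057)]
[np.float64(-0.0436), np.float64(-0.0343), np.float64(0.0013), np.float64(0.0), np.float64(0.0), np.float64(0.0057)]
[np.float64(-0.0442), np.float64(-0.0336), np.float64(0.0013), np.float64(0.0), np.float64(0.0), np.float64(0.0057)]
[np.float64(-0.0448), np.float64(-0.0328), np.float64(0.0013), np.float64(0.0), np.float64(0.0), np.float64(0.0057)]
[np.float64(-0.0454), np.float64(-0.0319), np.float64(0.0013), np.float64(0.0), np.float64(0.0), np.float64(0.0057)]
[np.float64(-0.0459), np.float64(-0.0311), np.float64(0.0013), np.float64(0.0), np.float64(0.0), np.float64(0.0057)]
[np.float64(-0.0465), np.float64(-0.0303), np.float64(0.0013), np.float64(0.0), np.float64(0.0), np.float64(0.0057)]
[np.float64(-0.047), np.float64(-0.0295), np.float64(0.0013), np.float64(0.0), np.float64(0.0), np.float64(0.0057)]
[np.float64(-0.0476), np.float64(-0.0286), np.float64(0.0013), np.float64(0.0), np.float64(0.0),
[... 371 characters left out ...]
np.float64(-0.0495), np.float64(-0.0251), np.float64(0.0013), np.float64(0.0), np.float64(0.0), np.float64(0.0057)]
[np.float64(-0.0499), np.float64(-0.0242), np.float64(0.0013), np.float64(0.0), np.float64(0.0), np.float64(0.0057)]
[np.float64(-0.0504), np.float64(-0.0233), np.float64(0.0013), np.float64(0.0), np.float64(0.0), np.float64(0.0057)]
[np.float64(-0.0508), np.float64(-0.0224), np.float64(0.0013), np.float64(0.0), np.float64(0.0), np.float64(0.0057)]
[np.float64(-0.0512), np.float64(-0.0215), np.float64(0.0013), np.float64(0.0), np.float64(0.0), np.float64(0.0057)]
[np.float64(-0.0515), np.float64(-0.0206), np.float64(0.0013), np.float64(0.0), np.float64(0.0), np.float64(0.0057)]
```

>>> {"fn": "apply_moves", "kwargs": {"series": [{"x": -0.043,"y": -0.035,"wz": 0.0057,"fingers": -1},{"x": -0.0435,"y": -0.0343,"wz": 0.0057,"fingers": -1},{"x": -0.044,"y": -0.0336,"wz": 0.0057,"fingers": -1},{"x": -0.045,"y": -0.0328,"wz": 0.0057,"fingers": -1},{"x": -0.0455,"y": -0.032,"wz": 0.0057,"fingers": -1},{"x": -0.046,"y": -0.031,"wz": 0.0057,"fingers": -1},{"x": -0.0465,"y": -0.03,"wz": 0.0057,"fingers": -1},{"x": -0.047,"y": -0.0295,"wz": 0.0057,"fingers": -1}]}}

```text
schema error: expected keys x, y, z, wx, wy, wz, fingers
```

>>> {"fn": "apply_moves", "kwargs": {"series": [{"x": -0.0475,"y": -0.0286,"wz": 0.0057,"fingers": -1},{"x": -0.048,"y": -0.0277,"wz": 0.0057,"fingers": -1},{"x": -0.0486,"y": -0.027,"wz": 0.0057,"fingers": -1},{"x": -0.049,"y": -0.026,"wz": 0.0057,"fingers": -1},{"x": -0.0495,"y": -0.025,"wz": 0.0057,"fingers": -1},{"x": -0.05,"y": -0.024,"wz": 0.0057,"fingers": -1},{"x": -0.0504,"y": -0.0233,"wz": 0.0057,"fingers": -1},{"x": -0.0508,"y": -0.0224,"wz": 0.0057,"fingers": -1}]}}

```text
schema error: expected keys x, y, z, wx, wy, wz, fingers
```

```bash
python3 go.py 0.486 0.14 0.22 -91.83 5 | sed 's/np.float64//g'
```

```text
t 0.1 [ 0.1796 -0.598   0.238 ] yaw -73.28 F [ 0.3 -0.5 -0. ] op 1.01
[(-0.1547), (-0.1265), (0.0047), (0.0), (0.0001), (0.0206)]
[(-0.1625), (-0.1162), (0.0047), (0.0), (0.0001), (0.0206)]
[(-0.1697), (-0.1054), (0.0046), (0.0), (0.0001), (0.0206)]
[(-0.1762), (-0.0942), (0.0046), (0.0), (0.0001), (0.0206)]
[(-0.1819), (-0.0826), (0.0045), (0.0), (0.0001), (0.0206)]
```

All seven keys are needed in each row.

>>> {"fn": "apply_moves", "kwargs": {"series": [{"x": -0.043,"y": -0.035,"z": 0,"wx": 0,"wy": 0,"wz": 0.0057,"fingers": -1},{"x": -0.0435,"y": -0.0343,"z": 0,"wx": 0,"wy": 0,"wz": 0.0057,"fingers": -1},{"x": -0.044,"y": -0.0336,"z": 0,"wx": 0,"wy": 0,"wz": 0.0057,"fingers": -1},{"x": -0.045,"y": -0.0328,"z": 0,"wx": 0,"wy": 0,"wz": 0.0057,"fingers": -1},{"x": -0.0455,"y": -0.032,"z": 0,"wx": 0,"wy": 0,"wz": 0.0057,"fingers": -1},{"x": -0.046,"y": -0.031,"z": 0,"wx": 0,"wy": 0,"wz": 0.0057,"fingers": -1},{"x": -0.0465,"y": -0.03,"z": 0,"wx": 0,"wy": 0,"wz": 0.0057,"fingers": -1},{"x": -0.047,"y": -0.0295,"z": 0,"wx": 0,"wy": 0,"wz": 0.0057,"fingers": -1}]}}

```text
clock: 1.1
tool_pos: [0.3181, -0.2629, 0.2358]
eef_rot: [0.754, -0.657, -0.002, -0.001]
contact_force: [0.6, -0.4, 0.2]
opening: 0.116
```

```bash
sed -i 's/out.append(\[\*sh.round(4),\*(rv\/n\/np.pi).round(4)\])/out.append([float(a) for a in np.r_[sh,rv\/n\/np.pi].round(4)])/' go.py; python3 go.py 0.486 0.14 0.22 -91.83 10
```

```text
t 1.1 [ 0.3181 -0.2629  0.2358] yaw -82.18 F [ 0.6 -0.4  0.2] op 0.12
[-0.047, -0.0277, 0.0021, 0.0001, 0.0001, 0.0054]
[-0.0475, -0.0269, 0.0021, 0.0001, 0.0001, 0.0054]
[-0.0479, -0.0261, 0.0021, 0.0001, 0.0001, 0.0054]
[-0.0484, -0.0252, 0.0021, 0.0001, 0.0001, 0.0054]
[-0.0488, -0.0244, 0.0021, 0.0001, 0.0001, 0.0054]
[-0.0492, -0.0236, 0.002, 0.0001, 0.0001, 0.0054]
[-0.0496, -0.0228, 0.002, 0.0001, 0.0001, 0.0054]
[-0.05, -0.0219, 0.002, 0.0001, 0.0001, 0.0054]
[-0.0503, -0.0211, 0.002, 0.0001, 0.0001, 0.0054]
[-0.0507, -0.0202, 0.002, 0.0001, 0.0001, 0.0054]
```

>>> {"fn": "apply_moves", "kwargs": {"series": [{"x": -0.057,"y": -0.034,"z": 0.002,"wx": 0,"wy": 0,"wz": 0.0068,"fingers": -1},{"x": -0.058,"y": -0.033,"z": 0.002,"wx": 0,"wy": 0,"wz": 0.0068,"fingers": -1},{"x": -0.059,"y": -0.032,"z": 0.002,"wx": 0,"wy": 0,"wz": 0.0068,"fingers": -1},{"x": -0.06,"y": -0.031,"z": 0.002,"wx": 0,"wy": 0,"wz": 0.0068,"fingers": -1},{"x": -0.061,"y": -0.03,"z": 0.002,"wx": 0,"wy": 0,"wz": 0.0068,"fingers": -1},{"x": -0.062,"y": -0.029,"z": 0.002,"wx": 0,"wy": 0,"wz": 0.0068,"fingers": -1},{"x": -0.062,"y": -0.028,"z": 0.002,"wx": 0,"wy": 0,"wz": 0.0068,"fingers": -1},{"x": -0.063,"y": -0.026,"z": 0.002,"wx": 0,"wy": 0,"wz": 0.0068,"fingers": -1}]}}

```text
clock: 2.1
tool_pos: [0.4941, 0.1461, 0.2228]
eef_rot: [-0.692, 0.722, 0.001, -0.0]
contact_force: [0.4, 0.8, 0.3]
opening: 0.002
```

```bash
python3 go.py 0.486 0.14 0.2 -91.83 2; python3 - <<'E'
from h import *
snap("wrist","w1.png")
E
```

```text
t 2.1 [0.4941 0.1461 0.2228] yaw -92.44 F [0.4 0.8 0.3] op 0.0
[0.004, 0.0049, 0.0142, 0.0003, 0.0002, -0.0017]
[0.004, 0.0049, 0.0142, 0.0003, 0.0002, -0.0017]
```

View pics/w1.png

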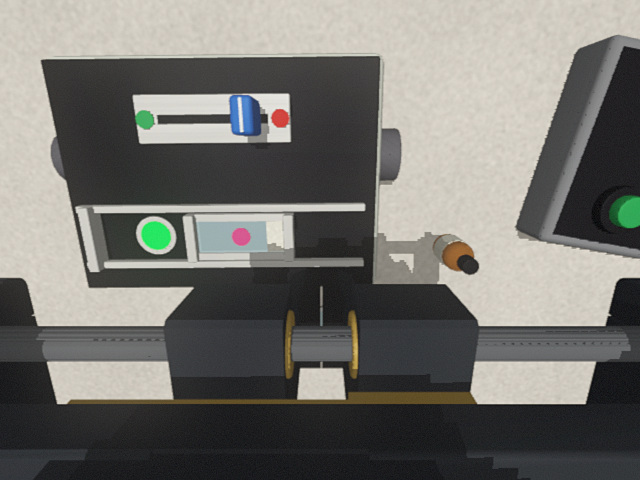

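Wrist view: window at (156,236), carrier spot at (241,237), its -y end bar near (288,237), and shutter grip at (245,116). I'll measure these from this close view.

```bash
cat > m2.py <<'E'
from h import *
p,d,K,T=load("wrist"); X=cloud(d,K,T); hsv=cv2.cvtColor(p,cv2.COLOR_RGB2HSV).astype(int)
v,u=np.mgrid[:480,:640]; H,S,V=[hsv[...,i] for i in range(3)]
def box(m): return (u>m[0])&(u<m[1])&(v>m[2])&(v<m[3])
def c(n,m,z):
    k,l,s,ce=cv2.connectedComponentsWithStats(m.astype(np.uint8)); i=1+s[1:,4].argmax(); mm=l==i
    print(n,ce[i].round(1),s[i,4],"ray",ray(K,T,ce[i],z).round(4)[0],"depth",np.median(X[mm],0).round(4))
g=(H>45)&(H<75)&(S>120)&(V>80)
c("window",g&box((130,185,210,265)),.09)
c("pink",((H>150)|(H<5))&(S>80)&box((200,260,215,260)),.095)
c("gdot",g&box((130,165,105,135)),.096); c("rdot",((H<8)|(H>172))&(S>130)&box((265,300,100,140)),.096)
c("shutter top",(H>100)&(H<130)&(S>100)&(X[...,2]>.128)&box((220,270,85,140)),.131)
# carrier end bars and rails in imager frame about window
w=ray(K,T,[[156,236]],.09)[0]; a=np.radians(-1.83)
L=(X[...,:2]-w[:2])@np.array([[np.cos(a),-np.sin(a)],[np.sin(a),np.cos(a)]])
m=(X[...,2]>.1)&(X[...,2]<.109)&(abs(L[...,0])<.018)&(L[...,1]<.03)&(L[...,1]>-.19)&box((60,310,200,285))
print("bars y mm",np.histogram(L[m][:,1]*1000,np.arange(-150,0,4)))
for s in(-1,1):
    m=(X[...,2]>.0955)&(X[...,2]<.102)&(abs(L[...,0]-s*.0235)<.006)&(L[...,1]<-.13)&(L[...,1]>-.18); print("rail",s,m.sum(),(L[m][:,0]*1000).mean() if m.any() else 0)
E
python3 m2.py
```

```text
window [155.5 235. ] 640 ray [0.4897 0.2914 0.09  ] depth [0.4899 0.291  0.0908]
pink [240.7 236.4] 259 ray [0.4867 0.2162 0.095 ] depth [0.4869 0.216  0.0954]
gdot [144.1 119.2] 244 ray [0.5843 0.2809 0.096 ] depth [0.5843 0.2803 0.0968]
rdot [279.9 117.9] 240 ray [0.5809 0.1755 0.096 ] depth [0.5808 0.1754 0.0969]
shutter top [241.5 114.6] 708 ray [0.5815 0.1971 0.131 ] depth [0.5814 0.196  0.1304]
bars y mm (array([  0,   0,   0,   0,   0,   0,   0,  99, 199, 106,   0,   0,   0,
         0,   0,   0,   0,   0,   0,   0,   0,   0,   0,   0,   0,   0,
         0,  11, 227, 190,   5,   0,   0,   0,   0,   0,   0]), array([-150, -146, -142, -138, -134, -130, -126, -122, -118, -114, -110,
       -106, -102,  -98,  -94,  -90,  -86,  -82,  -78,  -74,  -70,  -66,
        -62,  -58,  -54,  -50,  -46,  -42,  -38,  -34,  -30,  -26,  -22,
        -18,  -14,  -10,   -6,   -2]))
rail -1 412 -23.51391531963985
rail 1 437 25.37459881071406
```

>>> {"fn": "apply_moves", "kwargs": {"series": [{"x": 0.008,"y": 0.01,"z": 0.02,"wx": 0.0003,"wy": 0.0002,"wz": -0.0034,"fingers": -1},{"x": 0,"y": 0,"z": 0.03,"wx": 0,"wy": 0,"wz": 0,"fingers": -1}]}}

```text
clock: 2.4
tool_pos: [0.49, 0.154, 0.1824]
eef_rot: [-0.701, 0.713, 0.001, 0.007]
contact_force: [0.3, 0.5, -0.2]
opening: 0.001
```

```bash
python3 go.py 0.4857 0.140 0.095 -91.83 3
```

```text
t 2.4 [0.49   0.154  0.1824] yaw -90.93 F [ 0.3  0.5 -0.2] op 0.0
[0.0063, 0.002, 0.0364, -0.0008, 0.0012, 0.0017]
[0.0061, 0.0019, 0.0364, -0.0008, 0.0012, 0.0017]
[0.006, 0.0017, 0.0364, -0.0008, 0.0012, 0.0017]
```

>>> {"fn": "apply_moves", "kwargs": {"series": [{"x": 0.018,"y": 0.005,"z": 0.02,"wx": -0.0024,"wy": 0.0036,"wz": 0.005,"fingers": -1},{"x": 0,"y": 0,"z": 0.01,"wx": 0,"wy": 0,"wz": 0,"fingers": -1},{"x": 0,"y": 0,"z": 0,"wx": 0,"wy": 0,"wz": 0,"fingers": -1}]}}

```text
clock: 2.78
tool_pos: [0.4845, 0.1399, 0.1559]
eef_rot: [-0.696, 0.718, 0.001, -0.002]
contact_force: [0.6, 0.5, 0.5]
opening: 0.001
```

```bash
python3 go.py 0.4857 0.140 0.095 -91.83 3
```

```text
t 2.77 [0.4845 0.1399 0.1559] yaw -91.74 F [0.6 0.5 0.5] op 0.0
[-0.0001, -0.0006, 0.0254, 0.0004, -0.0001, 0.0002]
[-0.0001, -0.0006, 0.0254, 0.0004, -0.0001, 0.0002]
[-0.0001, -0.0005, 0.0254, 0.0004, -0.0001, 0.0002]
```

>>> {"fn": "apply_moves", "kwargs": {"series": [{"x": 0,"y": -0.0015,"z": 0.025,"wx": 0.0012,"wy": 0,"wz": 0,"fingers": -1},{"x": 0,"y": 0,"z": 0.025,"wx": 0,"wy": 0,"wz": 0,"fingers": -1},{"x": 0,"y": 0,"z": 0.018,"wx": 0,"wy": 0,"wz": 0,"fingers": -1},{"x": 0,"y": 0,"z": 0.005,"wx": 0,"wy": 0,"wz": 0,"fingers": -1},{"x": 0,"y": 0,"z": 0,"wx": 0,"wy": 0,"wz": 0,"fingers": -1}]}}

```text
clock: 3.4
tool_pos: [0.4889, 0.1424, 0.0985]
eef_rot: [-0.697, 0.717, -0.001, 0.004]
contact_force: [0.6, -0.5, -0.5]
opening: 0.005
```

```bash
python3 go.py 0.488 0.211 0.095 -91.83 8
```

```text
t 3.4 [0.4889 0.1424 0.0985] yaw -91.64 F [ 0.6 -0.5 -0.5] op 0.01
[-0.0107, 0.0005, 0.0006, -0.0003, 0.0001, 0.0001]
[-0.0107, 0.0005, 0.0006, -0.0003, 0.0001, 0.0001]
[-0.0107, 0.0005, 0.0006, -0.0003, 0.0001, 0.0001]
[-0.0107, 0.0005, 0.0006, -0.0003, 0.0001, 0.0001]
[-0.0107, 0.0005, 0.0006, -0.0003, 0.0001, 0.0001]
[-0.0107, 0.0005, 0.0006, -0.0003, 0.0001, 0.0001]
[-0.0107, 0.0005, 0.0006, -0.0003, 0.0001, 0.0001]
[-0.0107, 0.0005, 0.0006, -0.0003, 0.0001, 0.0001]
```

>>> {"fn": "apply_moves", "kwargs": {"series": [{"x": 0,"y": 0.003,"z": 0.0045,"wx": -0.002,"wy": 0,"wz": 0,"fingers": -1},{"x": -0.01,"y": 0,"z": 0,"wx": 0,"wy": 0,"wz": 0,"fingers": -1},{"x": -0.012,"y": 0,"z": 0,"wx": 0,"wy": 0,"wz": 0,"fingers": -1},{"x": -0.012,"y": 0,"z": 0,"wx": 0,"wy": 0,"wz": 0,"fingers": -1},{"x": -0.012,"y": 0,"z": 0,"wx": 0,"wy": 0,"wz": 0,"fingers": -1},{"x": -0.012,"y": 0,"z": 0,"wx": 0,"wy": 0,"wz": 0,"fingers": -1},{"x": -0.012,"y": 0,"z": 0,"wx": 0,"wy": 0,"wz": 0,"fingers": -1},{"x": -0.006,"y": 0,"z": 0,"wx": 0,"wy": 0,"wz": 0,"fingers": -1}]}}

```text
clock: 4.4
tool_pos: [0.4888, 0.2087, 0.0964]
eef_rot: [-0.697, 0.717, 0.001, 0.003]
contact_force: [0.9, 0.0, -0.5]
opening: 0.006
```

```bash
python3 go.py 0.4885 0.2285 0.095 -91.83 8
```

```text
t 4.4 [0.4888 0.2087 0.0964] yaw -91.57 F [ 0.9  0.  -0.5] op 0.01
[-0.0031, 0.0001, 0.0002, -0.0001, 0.0002, 0.0002]
[-0.0031, 0.0001, 0.0002, -0.0001, 0.0002, 0.0002]
[-0.0031, 0.0001, 0.0002, -0.0001, 0.0002, 0.0002]
[-0.0031, 0.0001, 0.0002, -0.0001, 0.0002, 0.0002]
[-0.0031, 0.0001, 0.0002, -0.0001, 0.0002, 0.0002]
[-0.0031, 0.0001, 0.0002, -0.0001, 0.0002, 0.0002]
[-0.0031, 0.0001, 0.0002, -0.0001, 0.0002, 0.0002]
[-0.0031, 0.0002, 0.0002, -0.0001, 0.0002, 0.0002]
```

>>> {"fn": "apply_moves", "kwargs": {"series": [{"x": -0.005,"y": 0,"z": 0.001,"wx": 0,"wy": 0.001,"wz": 0,"fingers": -1},{"x": -0.005,"y": 0,"z": 0,"wx": 0,"wy": 0,"wz": 0,"fingers": -1},{"x": -0.005,"y": 0,"z": 0,"wx": 0,"wy": 0,"wz": 0,"fingers": -1},{"x": -0.005,"y": 0,"z": 0,"wx": 0,"wy": 0,"wz": 0,"fingers": -1},{"x": -0.004,"y": 0,"z": 0,"wx": 0,"wy": 0,"wz": 0,"fingers": -1}]}}

```text
clock: 5.03
tool_pos: [0.4895, 0.2279, 0.0956]
eef_rot: [-0.697, 0.717, -0.001, 0.001]
contact_force: [0.2, -0.6, 0.8]
opening: 0.006
```

>>> {"fn": "apply_moves", "kwargs": {"series": [{"x": -0.004,"y": 0,"z": 0,"wx": 0,"wy": 0,"wz": 0,"fingers": -1},{"x": -0.004,"y": 0,"z": 0,"wx": 0,"wy": 0,"wz": 0,"fingers": -1},{"x": -0.004,"y": 0,"z": 0,"wx": 0,"wy": 0,"wz": 0,"fingers": -1}]}}

```text
clock: 5.4
tool_pos: [0.4894, 0.2311, 0.0956]
eef_rot: [-0.695, 0.719, -0.003, -0.003]
contact_force: [0.2, -7.0, 4.0]
opening: 0.006
```

>>> {"fn": "apply_moves", "kwargs": {"series": [{"x": -0.003,"y": 0,"z": 0,"wx": 0,"wy": 0,"wz": 0,"fingers": -1},{"x": 0.012,"y": 0,"z": 0,"wx": 0,"wy": 0,"wz": 0,"fingers": -1},{"x": 0.02,"y": 0,"z": -0.005,"wx": 0,"wy": 0,"wz": 0,"fingers": -1},{"x": 0,"y": 0,"z": -0.04,"wx": 0,"wy": 0,"wz": 0,"fingers": 0},{"x": 0,"y": 0,"z": -0.06,"wx": 0,"wy": 0,"wz": 0,"fingers": 0},{"x": 0,"y": 0,"z": -0.05,"wx": 0,"wy": 0,"wz": 0,"fingers": 0},{"x": 0,"y": 0,"z": 0,"wx": 0,"wy": 0,"wz": 0,"fingers": 0}]}}

```text
clock: 6.28
tool_pos: [0.4887, 0.203, 0.2238]
eef_rot: [-0.694, 0.72, -0.003, -0.004]
contact_force: [0.8, 0.0, -0.3]
opening: 0.436
```

```bash
python3 - <<'E'
from h import *
print(get_state()['tool_pos'])
snap("wrist","w2.png")
E
```

```text
[0.48869098 0.20299375 0.22382238]
```

View pics/w2.png

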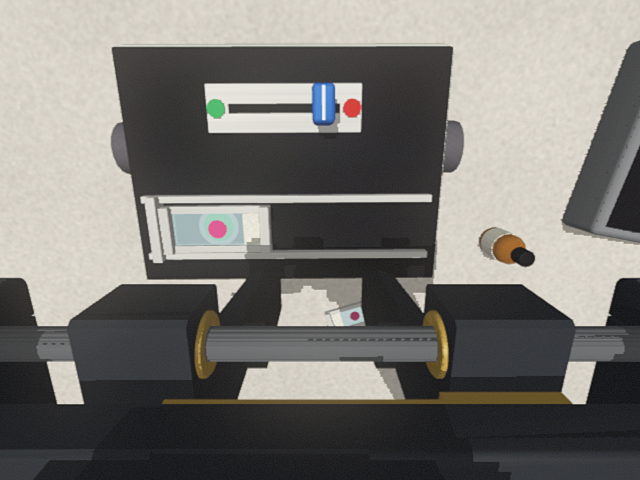

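The carrier now sits over the window (spot at (217,229)), close to the stop at (154,230). The shutter grip is at (323,104). I'll measure the gap to the stop and the grip's centre.

```bash
cat > m3.py <<'E'
from h import *
p,d,K,T=load("wrist"); X=cloud(d,K,T); hsv=cv2.cvtColor(p,cv2.COLOR_RGB2HSV).astype(int)
v,u=np.mgrid[:480,:640]; H,S,V=[hsv[...,i] for i in range(3)]
def box(m): return (u>m[0])&(u<m[1])&(v>m[2])&(v<m[3])
a=np.radians(-1.83); w=np.array([.490,.291]); L=(X[...,:2]-w)@np.array([[np.cos(a),-np.sin(a)],[np.sin(a),np.cos(a)]])
m=((H>150)|(H<5))&(S>80)&box((195,240,210,250)); q=ray(K,T,[[u[m].mean(),v[m].mean()]],.095)[0]; print("pink",q, "depthL",np.median(L[m],0))
g=(H>45)&(H<100)&(S>40)&(V>80)&box((190,250,205,250)); print("window est",ray(K,T,[[ (u[g].min()+u[g].max())/2,(v[g].min()+v[g].max())/2]],.092)[0],u[g].min(),u[g].max())
b=(abs(L[...,0])<.017)&(abs(L[...,1])<.075)&box((130,285,195,262))
for lo,hi in((.0985,.104),(.104,.11)):
    k=b&(X[...,2]>lo)&(X[...,2]<hi); h,e=np.histogram(L[k][:,1]*1000,np.arange(-60,70,2)); print(lo,[(int(x),int(n)) for x,n in zip(e,h) if n>3])
m=(X[...,2]>.128)&(X[...,2]<.135)&box((300,345,75,135)); r=cv2.minAreaRect((X[m][:,:2]*1000).astype(np.float32)); print("shutter",r,m.sum(),np.median(X[m],0))
E
python3 m3.py
```

```text
pink [0.48843826 0.29111288 0.095     ] depthL [-0.00151373 -0.00019533]
window est [0.489239  0.2905684 0.092    ] 204 233
0.0985 [(-46, 61), (-44, 95), (-42, 94), (-40, 90), (-38, 61), (36, 118), (38, 99), (40, 89), (42, 95), (44, 97)]
0.104 [(38, 4), (40, 4), (42, 4), (44, 66), (46, 100), (48, 105), (50, 93), (52, 49)]
shutter ((581.3101196289062, 198.4765167236328), (15.603190422058105, 25.492128372192383), 88.58709716796875) 908 [0.58165313 0.19839417 0.13061958]
```

```bash
python3 go.py 0.5813 0.1985 0.16 -91.83 4
```

```text
t 6.33 [0.4876 0.2025 0.2223] yaw -92.17 F [-0.1 -0.  -0.5] op 0.48
[-0.0001, -0.0294, 0.0193, 0.0003, -0.001, -0.0005]
[-0.0, -0.0294, 0.0194, 0.0003, -0.001, -0.0005]
[0.0001, -0.0293, 0.0194, 0.0003, -0.001, -0.0005]
[0.0002, -0.0293, 0.0194, 0.0003, -0.001, -0.0005]
```

>>> {"fn": "apply_moves", "kwargs": {"series": [{"x": 0,"y": -0.03,"z": 0.01,"wx": 0,"wy": -0.002,"wz": -0.001,"fingers": 0.1},{"x": 0,"y": -0.03,"z": 0.02,"wx": 0,"wy": -0.002,"wz": -0.001,"fingers": 0.1},{"x": 0,"y": -0.03,"z": 0.02,"wx": 0,"wy": 0,"wz": 0,"fingers": 0.1},{"x": 0,"y": -0.027,"z": 0.02,"wx": 0,"wy": 0,"wz": 0,"fingers": 0.1},{"x": 0,"y": 0,"z": 0,"wx": 0,"wy": 0,"wz": 0,"fingers": 0.1}]}}

```text
clock: 6.95
tool_pos: [0.5779, 0.1957, 0.1567]
eef_rot: [-0.696, 0.718, 0.005, -0.007]
contact_force: [0.5, 0.2, 0.0]
opening: 0.551
```

```bash
python3 go.py 0.5813 0.1985 0.105 -91.83 3
```

```text
t 6.95 [0.5779 0.1957 0.1567] yaw -91.79 F [0.5 0.2 0. ] op 0.55
[-0.0013, -0.0018, 0.0215, 0.0018, -0.0003, 0.0001]
[-0.0013, -0.0016, 0.0215, 0.0018, -0.0003, 0.0001]
[-0.0012, -0.0015, 0.0215, 0.0018, -0.0003, 0.0001]
```

>>> {"fn": "apply_moves", "kwargs": {"series": [{"x": -0.003,"y": -0.004,"z": 0.02,"wx": 0.004,"wy": 0,"wz": 0,"fingers": 0.1},{"x": 0,"y": 0,"z": 0.025,"wx": 0,"wy": 0,"wz": 0,"fingers": 0.1},{"x": 0,"y": 0,"z": 0.016,"wx": 0,"wy": 0,"wz": 0,"fingers": 0.1},{"x": 0,"y": 0,"z": 0,"wx": 0,"wy": 0,"wz": 0,"fingers": 0.1}]}}

```text
clock: 7.45
tool_pos: [0.576, 0.1972, 0.1052]
eef_rot: [-0.696, 0.718, 0.002, -0.005]
contact_force: [0.1, -0.3, 0.1]
opening: 0.547
```

```bash
python3 go.py 0.5813 0.1985 0.105 -91.83 1
```

```text
t 7.45 [0.576  0.1972 0.1052] yaw -91.75 F [ 0.1 -0.3  0.1] op 0.55
[-0.0018, -0.0066, 0.0001, 0.0033, -0.0013, 0.0004]
```

Aligned along the track and 5 mm off across it. I'll correct that and close on the grip.

>>> {"fn": "apply_moves", "kwargs": {"force": 15, "series": [{"x": -0.0015,"y": -0.006,"z": 0,"wx": 0.003,"wy": -0.001,"wz": 0,"fingers": 0.1},{"x": 0,"y": 0,"z": 0,"wx": 0,"wy": 0,"wz": 0,"fingers": -1},{"x": 0,"y": 0,"z": 0,"wx": 0,"wy": 0,"wz": 0,"fingers": -1},{"x": 0,"y": 0,"z": 0,"wx": 0,"wy": 0,"wz": 0,"fingers": -1},{"x": 0,"y": 0,"z": 0,"wx": 0,"wy": 0,"wz": 0,"fingers": -1},{"x": 0,"y": 0,"z": 0,"wx": 0,"wy": 0,"wz": 0,"fingers": -1},{"x": 0,"y": 0,"z": 0,"wx": 0,"wy": 0,"wz": 0,"fingers": -1}]}}

```text
clock: 8.32
tool_pos: [0.5821, 0.1985, 0.1073]
eef_rot: [-0.696, 0.718, -0.001, 0.001]
contact_force: [0.4, -0.6, -0.0]
opening: 0.183
```

```bash
python3 go.py 0.583 0.258 0.105 -91.83 1
```

```text
t 8.32 [0.5821 0.1985 0.1073] yaw -91.78 F [ 0.4 -0.6 -0. ] op 0.18
[-0.0743, 0.0012, 0.0029, -0.0009, 0.0002, 0.0003]
```

>>> {"fn": "apply_moves", "kwargs": {"series": [{"x": -0.012,"y": 0,"z": 0,"wx": 0,"wy": 0,"wz": 0,"fingers": -1},{"x": -0.014,"y": 0,"z": 0,"wx": 0,"wy": 0,"wz": 0,"fingers": -1},{"x": -0.014,"y": 0,"z": 0,"wx": 0,"wy": 0,"wz": 0,"fingers": -1},{"x": -0.014,"y": 0,"z": 0,"wx": 0,"wy": 0,"wz": 0,"fingers": -1},{"x": -0.012,"y": 0,"z": 0,"wx": 0,"wy": 0,"wz": 0,"fingers": -1},{"x": -0.006,"y": 0,"z": 0,"wx": 0,"wy": 0,"wz": 0,"fingers": -1},{"x": 0,"y": 0,"z": 0,"wx": 0,"wy": 0,"wz": 0,"fingers": -1}]}}

```text
clock: 9.2
tool_pos: [0.5841, 0.257, 0.1073]
eef_rot: [-0.696, 0.718, -0.003, -0.001]
contact_force: [-0.7, -1.3, 0.6]
opening: 0.181
```

```bash
python3 go.py 0.583 0.2585 0.106 -91.83 1
```

```text
t 9.2 [0.5841 0.257  0.1073] yaw -91.81 F [-0.7 -1.3  0.6] op 0.18
[-0.0019, 0.0014, 0.0016, -0.0007, -0.0017, 0.0001]
```

>>> {"fn": "apply_moves", "kwargs": {"series": [{"x": -0.004,"y": 0,"z": 0,"wx": 0,"wy": 0,"wz": 0,"fingers": -1},{"x": -0.003,"y": 0,"z": 0,"wx": 0,"wy": 0,"wz": 0,"fingers": -1}]}}

```text
clock: 9.45
tool_pos: [0.5841, 0.2571, 0.1072]
eef_rot: [-0.695, 0.719, -0.005, -0.005]
contact_force: [-0.4, -6.2, 2.1]
opening: 0.182
```

>>> {"fn": "apply_moves", "kwargs": {"series": [{"x": 0,"y": 0,"z": 0,"wx": 0,"wy": 0,"wz": 0,"fingers": 0},{"x": 0,"y": 0,"z": 0,"wx": 0,"wy": 0,"wz": 0,"fingers": 0},{"x": 0,"y": 0,"z": 0,"wx": 0,"wy": 0,"wz": 0,"fingers": 0},{"x": 0,"y": 0,"z": -0.03,"wx": 0,"wy": 0,"wz": 0,"fingers": 0},{"x": 0,"y": 0,"z": -0.05,"wx": 0,"wy": 0,"wz": 0,"fingers": 0},{"x": 0,"y": 0,"z": -0.05,"wx": 0,"wy": 0,"wz": 0,"fingers": 0},{"x": 0,"y": 0,"z": 0,"wx": 0,"wy": 0,"wz": 0,"fingers": 0}]}}

```text
clock: 10.32
tool_pos: [0.5832, 0.2639, 0.2135]
eef_rot: [-0.696, 0.718, -0.002, -0.002]
contact_force: [-0.4, -0.2, -0.2]
opening: 0.503
```

```bash
python3 go.py 0.49 -0.23 0.2 -102.64 16; python3 - <<'E'
from h import *
snap("top")
E
sed -i 's/(215,245,225,250)/(190,245,225,250)/' m.py; python3 m.py | grep -E "shutter|pink|fader|pointer|button"
```

```text
t 10.32 [0.5832 0.2639 0.2135] yaw -91.75 F [-0.4 -0.2 -0.2] op 0.5
[0.0388, 0.0061, 0.0013, 0.0, -0.0001, 0.0038]
[0.0389, 0.0056, 0.0013, 0.0, -0.0001, 0.0038]
[0.0389, 0.0052, 0.0013, 0.0, -0.0001, 0.0038]
[0.039, 0.0047, 0.0013, 0.0, -0.0001, 0.0038]
[0.039, 0.0043, 0.0012, 0.0, -0.0001, 0.0038]
[0.0391, 0.0038, 0.0012, 0.0, -0.0001, 0.0038]
[0.0391, 0.0033, 0.0012, 0.0, -0.0001, 0.0038]
[0.0392, 0.0029, 0.0012, 0.0, -0.0001, 0.0038]
[0.0392, 0.0024, 0.0012, 0.0, -0.0001, 0.0038]
[0.0392, 0.0019, 0.0012, 0.0, -0.0001, 0.0038]
[0.0392, 0.0015, 0.0011, 0.0, -0.0001, 0.0038]
[0.0393, 0.001, 0.0011, 0.0, -0.0001, 0.0038]
[0.0393, 0.0005, 0.0011, 0.0, -0.0001, 0.0038]
[0.0393, 0.0001, 0.0011, 0.0, -0.0001, 0.0038]
[0.0393, -0.0004, 0.0011, 0.0, -0.0001, 0.0038]
[0.0393, -0.0009, 0.0011, 0.0, -0.0001, 0.0038]Traceback (most recent call last):
  File "m.py", line 12, in <module>
    c("window",g&box((165,205,268,300)),.09)
    ~^^^^^^^^^^^^^^^^^^^^^^^^^^^^^^^^^^^^^^^
  File "m.py", line 9, in c
    k,l,s,ce=cv2.connectedComponentsWithStats(m.astype(np.uint8)); i=1+s[1:,4].argmax(); mm=l==i
                                                                       ~~~~~~~~~~~~~~^^
ValueError: attempt to get argmax of an empty sequence
```

>>> {"fn": "apply_moves", "kwargs": {"series": [{"x": 0.045,"y": 0.006,"z": 0,"wx": 0,"wy": 0,"wz": 0.004,"fingers": 0},{"x": 0.055,"y": 0.006,"z": 0,"wx": 0,"wy": 0,"wz": 0.005,"fingers": 0},{"x": 0.055,"y": 0.006,"z": 0,"wx": 0,"wy": 0,"wz": 0.005,"fingers": 0},{"x": 0.055,"y": 0.006,"z": 0,"wx": 0,"wy": 0,"wz": 0.005,"fingers": 0},{"x": 0.055,"y": 0.005,"z": 0,"wx": 0,"wy": 0,"wz": 0.005,"fingers": 0},{"x": 0.055,"y": 0.005,"z": 0,"wx": 0,"wy": 0,"wz": 0.005,"fingers": 0},{"x": 0.055,"y": 0.004,"z": 0,"wx": 0,"wy": 0,"wz": 0.005,"fingers": 0},{"x": 0.055,"y": 0.003,"z": 0,"wx": 0,"wy": 0,"wz": 0.005,"fingers": 0}]}}

```text
clock: 11.38
tool_pos: [0.513, -0.0796, 0.2033]
eef_rot: [-0.654, 0.756, 0.005, -0.01]
contact_force: [-0.4, -0.4, 0.2]
opening: 0.498
```

```bash
python3 go.py 0.49 -0.25 0.2 -102.64 5
```

```text
t 11.38 [ 0.513  -0.0796  0.2033] yaw -98.24 F [-0.4 -0.4  0.2] op 0.5
[0.043, -0.0004, 0.0012, 0.0014, -0.0006, 0.0049]
[0.043, -0.0011, 0.0011, 0.0014, -0.0006, 0.0049]
[0.0429, -0.0017, 0.001, 0.0014, -0.0006, 0.0049]
[0.0429, -0.0024, 0.001, 0.0014, -0.0006, 0.0049]
[0.0429, -0.003, 0.0009, 0.0014, -0.0006, 0.0049]
```

>>> {"fn": "apply_moves", "kwargs": {"series": [{"x": 0.045,"y": 0,"z": 0,"wx": 0.0014,"wy": -0.0006,"wz": 0.005,"fingers": 0},{"x": 0.045,"y": -0.001,"z": 0,"wx": 0.0014,"wy": -0.0006,"wz": 0.005,"fingers": 0},{"x": 0.045,"y": -0.0017,"z": 0,"wx": 0.0014,"wy": -0.0006,"wz": 0.005,"fingers": 0},{"x": 0.04,"y": -0.0024,"z": 0,"wx": 0.0014,"wy": -0.0006,"wz": 0.005,"fingers": 0},{"x": 0.025,"y": -0.003,"z": 0,"wx": 0,"wy": 0,"wz": 0.005,"fingers": 0},{"x": 0,"y": 0,"z": 0,"wx": 0,"wy": 0,"wz": 0,"fingers": 0}]}}

```text
clock: 12.12
tool_pos: [0.4846, -0.2446, 0.1962]
eef_rot: [-0.621, 0.784, 0.007, -0.006]
contact_force: [1.0, 0.1, -0.7]
opening: 0.501
```

```bash
python3 go.py 0.49 -0.25 0.2 -102.64 1; python3 - <<'E'
from h import *
snap("wrist","w3.png"); snap("top")
E
sed -i 's/^c("window/#&/' m.py; python3 m.py | grep -E "shutter|pink|fader|pointer|button"
```

```text
t 12.12 [ 0.4846 -0.2446  0.1962] yaw -103.19 F [ 1.   0.1 -0.7] op 0.5
[0.005, -0.008, -0.0049, 0.0058, -0.0001, -0.0031]
button [393.  284.3] 147 ray [ 0.4894 -0.1406  0.06  ] depth [ 0.4903 -0.1388  0.0715] zmax 0.074
shutter [203.3 237. ] 70 ray [0.5829 0.2487 0.131 ] depth [0.583  0.2495 0.1279] zmax 0.132Traceback (most recent call last):
  File "m.py", line 17, in <module>
    c("pink",((H>150)|(H<5))&(S>80)&box((205,245,270,300)),.095)
    ~^^^^^^^^^^^^^^^^^^^^^^^^^^^^^^^^^^^^^^^^^^^^^^^^^^^^^^^^^^^
  File "m.py", line 9, in c
    k,l,s,ce=cv2.connectedComponentsWithStats(m.astype(np.uint8)); i=1+s[1:,4].argmax(); mm=l==i
                                                                       ~~~~~~~~~~~~~~^^
ValueError: attempt to get argmax of an empty sequence
```

View pics/w3.png

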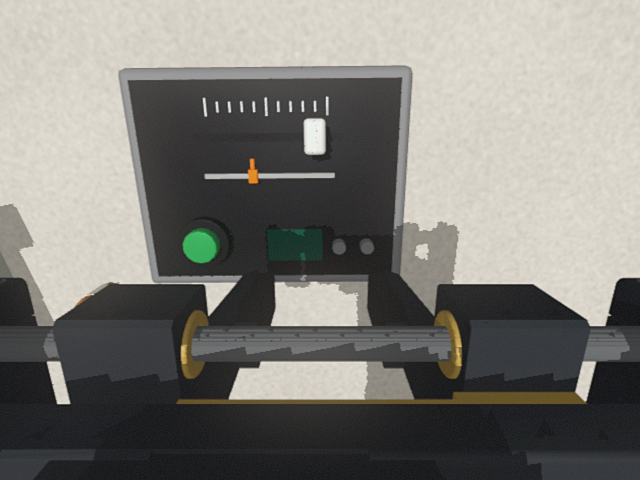

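The wrist view shows the fader top at (315,136), pointer at (253,172) with its tip near (252,160), and the button at (201,245). The shutter has moved about 59 mm.

```bash
cat > m4.py <<'E'
from h import *
p,d,K,T=load("wrist"); X=cloud(d,K,T); hsv=cv2.cvtColor(p,cv2.COLOR_RGB2HSV).astype(int)
v,u=np.mgrid[:480,:640]; H,S,V=[hsv[...,i] for i in range(3)]
def box(m): return (u>m[0])&(u<m[1])&(v>m[2])&(v<m[3])
m=(X[...,2]>.08)&box((190,345,90,165)); r=cv2.minAreaRect((X[m][:,:2]*1000).astype(np.float32)); print("fader",r,np.median(X[m],0),m.sum())
f=np.array(r[0])/1000
o=(H<20)&(S>150)&(V>110)&box((190,345,140,190)); pt=ray(K,T,[[u[o].mean(),v[o].mean()]],.055)[0]
tip=o&(v<=v[o].min()+4); tp=ray(K,T,[[u[tip].mean(),v[tip].mean()]],.055)[0]; print("pointer",pt,"tip",tp,o.sum(),np.median(X[o],0))
l=(X[...,2]<.057)&(S<60)&(V>110)&box((203,337,172,182)); q=ray(K,T,np.c_[u[l],v[l]],.05)[:,:2]; vx,vy,_,_=cv2.fitLine((q*1000).astype(np.float32),2,0,.01,.01).ravel(); print("line dir",vx,vy,np.degrees(np.arctan2(vx,vy)))
k=(X[...,2]<.056)&(X[...,2]>.044)&box((110,420,60,285)); print("desk",cv2.minAreaRect((X[k][:,:2]*1000).astype(np.float32)))
g=(H>50)&(H<85)&(S>120)&(V>80)&box((175,235,215,275)); print("button",np.median(X[g],0),ray(K,T,[[u[g].mean(),v[g].mean()]],.0715),np.percentile(X[g][:,2],[5,50,95]),g.sum())
for a in(-12.64,):
    yv=np.array([-np.sin(np.radians(a)),np.cos(np.radians(a))]); print("travel",(pt[:2]-f)@yv,(tp[:2]-f)@yv,yv)
E
python3 m4.py
```

```text
fader ((553.679443359375, -254.37965393066406), (15.583817481994629, 25.84016227722168), 76.9576187133789) [ 0.55298996 -0.25501731  0.08511412] 792
pointer [ 0.53695027 -0.19640061  0.055     ] tip [ 0.54689565 -0.19893827  0.055     ] 195 [ 0.53643952 -0.19657438  0.05450488]
line dir 0.21746056 0.9760691 12.559922
desk ((523.7368774414062, -207.2061309814453), (239.04843139648438, 188.58694458007812), 77.2738037109375)
button [ 0.48903417 -0.13944599  0.07150378] [[ 0.4890229  -0.13944472  0.0715    ]] [0.06511057 0.07150378 0.0727982 ] 991
travel 0.05291312400851921 0.05261326293286993 [0.21882451 0.97576423]
```

```bash
python3 go.py 0.554 -0.2547 0.13 -102.64 3
```

```text
t 12.22 [ 0.4853 -0.2422  0.1964] yaw -102.98 F [ 0.1  0.1 -0.6] op 0.5
[-0.0013, -0.0296, 0.0272, 0.0019, 0.0001, -0.0006]
[-0.0013, -0.0294, 0.0273, 0.0019, 0.0001, -0.0006]
[-0.0012, -0.0292, 0.0275, 0.0019, 0.0001, -0.0006]
```

>>> {"fn": "apply_moves", "kwargs": {"series": [{"x": -0.0013,"y": -0.03,"z": 0.02,"wx": 0.002,"wy": 0,"wz": -0.0006,"fingers": 0},{"x": -0.0013,"y": -0.03,"z": 0.027,"wx": 0.002,"wy": 0,"wz": -0.0006,"fingers": 0},{"x": 0,"y": -0.03,"z": 0.027,"wx": 0.002,"wy": 0,"wz": 0,"fingers": 0},{"x": 0,"y": 0,"z": 0,"wx": 0,"wy": 0,"wz": 0,"fingers": 0},{"x": 0,"y": 0,"z": 0,"wx": 0,"wy": 0,"wz": 0,"fingers": 0}]}}

```text
clock: 12.85
tool_pos: [0.5581, -0.2458, 0.1338]
eef_rot: [-0.629, 0.777, 0.003, 0.002]
contact_force: [-0.2, 0.3, 0.4]
opening: 0.501
```

```bash
python3 go.py 0.554 -0.2547 0.06 -102.64 3
```

```text
t 12.85 [ 0.5581 -0.2458  0.1338] yaw -102.06 F [-0.2  0.3  0.4] op 0.5
[0.0042, 0.0008, 0.0307, 0.0002, 0.0008, 0.0011]
[0.0041, 0.0008, 0.0307, 0.0002, 0.0008, 0.0011]
[0.0041, 0.0008, 0.0308, 0.0002, 0.0008, 0.0011]
```

>>> {"fn": "apply_moves", "kwargs": {"series": [{"x": 0.012,"y": 0.0025,"z": 0.01,"wx": 0,"wy": 0.002,"wz": 0.003,"fingers": 0},{"x": 0,"y": 0,"z": 0.025,"wx": 0,"wy": 0,"wz": 0,"fingers": 0},{"x": 0,"y": 0,"z": 0.025,"wx": 0,"wy": 0,"wz": 0,"fingers": 0},{"x": 0,"y": 0,"z": 0,"wx": 0,"wy": 0,"wz": 0,"fingers": 0}]}}

```text
clock: 13.35
tool_pos: [0.5514, -0.2567, 0.0868]
eef_rot: [-0.624, 0.781, -0.0, -0.001]
contact_force: [0.2, 0.1, -0.5]
opening: 0.502
```

```bash
python3 go.py 0.554 -0.2547 0.061 -102.64 1
```

```text
t 13.35 [ 0.5514 -0.2567  0.0868] yaw -102.75 F [ 0.2  0.1 -0.5] op 0.5
[-0.0032, -0.0027, 0.0322, 0.0004, -0.0006, -0.0006]
```

>>> {"fn": "apply_moves", "kwargs": {"series": [{"x": -0.003,"y": -0.0027,"z": 0.018,"wx": 0,"wy": 0,"wz": 0,"fingers": 0},{"x": 0,"y": 0,"z": 0.014,"wx": 0,"wy": 0,"wz": 0,"fingers": 0},{"x": 0,"y": 0,"z": 0,"wx": 0,"wy": 0,"wz": 0,"fingers": 0}]}}

```text
clock: 13.72
tool_pos: [0.5544, -0.2557, 0.0611]
eef_rot: [-0.624, 0.782, -0.001, -0.001]
contact_force: [-0.8, -0.2, 0.0]
opening: 0.501
```

```bash
python3 go.py 0.554 -0.2547 0.061 -102.64 1
```

```text
t 13.72 [ 0.5544 -0.2557  0.0611] yaw -102.8 F [-0.8 -0.2  0. ] op 0.5
[-0.0011, 0.0008, 0.0001, -0.0002, -0.0008, -0.0009]
```

>>> {"fn": "apply_moves", "kwargs": {"series": [{"x": -0.001,"y": 0,"z": 0,"wx": 0,"wy": 0,"wz": 0,"fingers": -1},{"x": 0,"y": 0,"z": 0,"wx": 0,"wy": 0,"wz": 0,"fingers": -1},{"x": 0,"y": 0,"z": 0,"wx": 0,"wy": 0,"wz": 0,"fingers": -1},{"x": 0,"y": 0,"z": 0,"wx": 0,"wy": 0,"wz": 0,"fingers": -1},{"x": 0,"y": 0,"z": 0,"wx": 0,"wy": 0,"wz": 0,"fingers": -1},{"x": 0,"y": 0,"z": 0,"wx": 0,"wy": 0,"wz": 0,"fingers": -1}]}}

```text
clock: 14.48
tool_pos: [0.5551, -0.2552, 0.0618]
eef_rot: [-0.624, 0.781, -0.002, -0.001]
contact_force: [0.6, -1.0, -1.2]
opening: 0.181
```

```bash
python3 go.py 0.5656 -0.2030 0.061 -102.64 1
```

```text
t 14.47 [ 0.5551 -0.2552  0.0618] yaw -102.79 F [ 0.6 -1.  -1.2] op 0.18
[-0.0665, 0.0017, 0.0008, -0.0007, -0.001, -0.0009]
```

>>> {"fn": "apply_moves", "kwargs": {"series": [{"x": -0.012,"y": 0,"z": 0,"wx": 0,"wy": 0,"wz": 0,"fingers": -1},{"x": -0.013,"y": 0,"z": 0,"wx": 0,"wy": 0,"wz": 0,"fingers": -1},{"x": -0.013,"y": 0,"z": 0,"wx": 0,"wy": 0,"wz": 0,"fingers": -1},{"x": -0.013,"y": 0,"z": 0,"wx": 0,"wy": 0,"wz": 0,"fingers": -1},{"x": -0.01,"y": 0,"z": 0,"wx": 0,"wy": 0,"wz": 0,"fingers": -1},{"x": -0.004,"y": 0,"z": 0,"wx": 0,"wy": 0,"wz": 0,"fingers": -1},{"x": 0,"y": 0,"z": 0,"wx": 0,"wy": 0,"wz": 0,"fingers": -1}]}}

```text
clock: 15.35
tool_pos: [0.5673, -0.2008, 0.0618]
eef_rot: [-0.624, 0.781, -0.002, -0.001]
contact_force: [-0.6, -1.3, 0.3]
opening: 0.181
```

```bash
python3 go.py 0.5656 -0.2030 0.061 -102.64 1
```

```text
t 15.35 [ 0.5673 -0.2008  0.0618] yaw -102.75 F [-0.6 -1.3  0.3] op 0.18
[0.0031, 0.0015, 0.001, -0.0007, -0.0013, -0.0006]
```

>>> {"fn": "apply_moves", "kwargs": {"series": [{"x": 0.003,"y": 0,"z": 0,"wx": 0,"wy": 0,"wz": 0,"fingers": -1},{"x": 0,"y": 0,"z": 0,"wx": 0,"wy": 0,"wz": 0,"fingers": -1},{"x": 0,"y": 0,"z": 0,"wx": 0,"wy": 0,"wz": 0,"fingers": -1}]}}

```text
clock: 15.72
tool_pos: [0.567, -0.2025, 0.0618]
eef_rot: [-0.624, 0.781, -0.002, -0.0]
contact_force: [-0.7, 1.2, 0.1]
opening: 0.18
```

```bash
python3 go.py 0.5656 -0.2030 0.061 -102.64 1
```

```text
t 15.72 [ 0.567  -0.2025  0.0618] yaw -102.75 F [-0.7  1.2  0.1] op 0.18
[0.0009, 0.0016, 0.001, -0.0007, -0.0007, -0.0006]
```

Within 1 mm. Release, rise, then back off to the viewing pose to check.

>>> {"fn": "apply_moves", "kwargs": {"series": [{"x": 0,"y": 0,"z": 0,"wx": 0,"wy": 0,"wz": 0,"fingers": -0.2},{"x": 0,"y": 0,"z": 0,"wx": 0,"wy": 0,"wz": 0,"fingers": -0.2},{"x": 0,"y": 0,"z": 0,"wx": 0,"wy": 0,"wz": 0,"fingers": -0.2},{"x": 0,"y": 0,"z": -0.04,"wx": 0,"wy": 0,"wz": 0,"fingers": -0.2},{"x": 0,"y": 0,"z": -0.06,"wx": 0,"wy": 0,"wz": 0,"fingers": -0.2},{"x": 0,"y": 0.03,"z": -0.05,"wx": 0,"wy": 0,"wz": 0,"fingers": -1},{"x": 0,"y": 0.06,"z": -0.01,"wx": 0,"wy": 0,"wz": 0,"fingers": -1},{"x": 0,"y": 0,"z": 0,"wx": 0,"wy": 0,"wz": 0,"fingers": -1}]}}

```text
clock: 16.73
tool_pos: [0.4942, -0.1867, 0.1932]
eef_rot: [-0.624, 0.782, -0.002, -0.001]
contact_force: [0.1, -0.2, 0.7]
opening: 0.079
```

```bash
python3 - <<'E'
from h import *
print(get_state()['tool_pos'])
snap("wrist","w4.png"); snap("top")
E

```

```text
[ 0.49418389 -0.1867243   0.19319343]
```

View pics/w4.png

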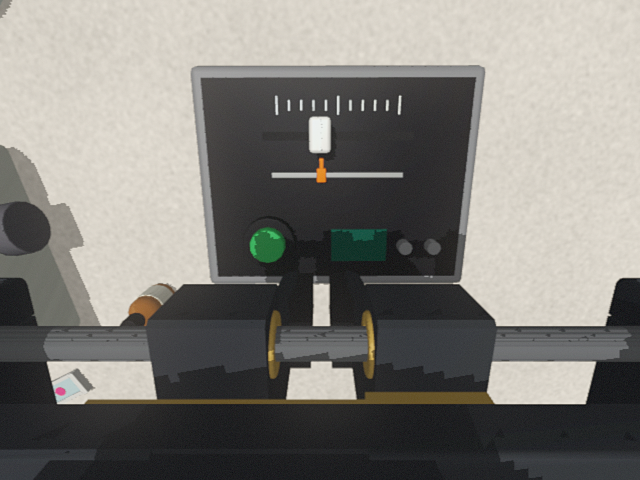

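Fader at (320,134) stands level with the pointer at (321,170). I'll put a number on it, and work out the move to the button.

```bash
sed -i 's/box((175,235,215,275))/box((235,300,215,275))/' m4.py; python3 m4.py | grep -vE "line|desk"; python3 go.py 0.4893 -0.1393 0.1 -102.64 3
```

```text
fader ((565.6183471679688, -200.7402801513672), (15.395496368408203, 24.8721866607666), 77.62835693359375) [ 0.56485476 -0.2005025   0.08520828] 795
pointer [ 0.53678643 -0.19599269  0.055     ] tip [ 0.5461846  -0.19825527  0.055     ] 193 [ 0.5363349  -0.19632928  0.05462881]
button [ 0.48912984 -0.13855111  0.07158321] [[ 0.48918311 -0.13846862  0.0715    ]] [0.06736602 0.07158321 0.07283536] 960
travel -0.0016765996765214781 -0.001827796179372745 [0.21882451 0.97576423]
t 16.82 [ 0.4989 -0.1874  0.1931] yaw -102.76 F [ 1.1 -0.4 -0.5] op 0.01
[-0.0188, 0.0086, 0.0387, -0.0008, -0.0003, -0.0002]
[-0.0188, 0.0085, 0.0387, -0.0008, -0.0003, -0.0002]
[-0.0187, 0.0084, 0.0387, -0.0008, -0.0003, -0.0002]
```

```bash
sed -i 's/^c("pink/#&/;s/(430,470,235,270)/(400,470,235,270)/' m.py; python3 m.py | grep -E "shutter|fader|pointer"; python3 - <<'E'
import numpy as np
from h import *
p,d,K,T=load("top");X=cloud(d,K,T);v,u=np.mgrid[:480,:640]
m=(X[...,2]>.078)&(X[...,2]<.092)&(u>400)&(u<470)&(v>235)&(v<270); r=cv2.minAreaRect((X[m][:,:2]*1000).astype(np.float32)); print(r,m.sum())
E
```

```text
((567.5767822265625, -202.79461669921875), (15.975149154663086, 26.435388565063477), 74.9953384399414) 99Traceback (most recent call last):
  File "m.py", line 13, in <module>
    c("button",g&box((375,410,270,300)),.06)
    ~^^^^^^^^^^^^^^^^^^^^^^^^^^^^^^^^^^^^^^^
  File "m.py", line 9, in c
    k,l,s,ce=cv2.connectedComponentsWithStats(m.astype(np.uint8)); i=1+s[1:,4].argmax(); mm=l==i
                                                                       ~~~~~~~~~~~~~~^^
ValueError: attempt to get argmax of an empty sequence
```

>>> {"fn": "apply_moves", "kwargs": {"series": [{"x": -0.018,"y": 0.0086,"z": 0.03,"wx": -0.0008,"wy": 0,"wz": 0,"fingers": -1},{"x": -0.019,"y": 0.0085,"z": 0.035,"wx": -0.0008,"wy": 0,"wz": 0,"fingers": -1},{"x": -0.019,"y": 0.008,"z": 0.03,"wx": 0,"wy": 0,"wz": 0,"fingers": -1},{"x": 0,"y": 0,"z": 0,"wx": 0,"wy": 0,"wz": 0,"fingers": -1},{"x": 0,"y": 0,"z": 0,"wx": 0,"wy": 0,"wz": 0,"fingers": -1}]}}

```text
clock: 17.45
tool_pos: [0.4978, -0.1408, 0.114]
eef_rot: [-0.624, 0.781, -0.006, 0.002]
contact_force: [0.4, -0.9, 0.6]
opening: 0.007
```

```bash
python3 go.py 0.489 -0.139 0.08 -102.64 1;  python3 - <<'E'
from h import *
p,d,K,T=load("wrist");X=cloud(d,K,T);D=np.hypot(X[...,0]-.4892,X[...,1]+.1385)
for a in range(0,32,3):
    m=(D>a/1000)&(D<=(a+3)/1000)&(X[...,2]>.04)&(X[...,2]<.085); print(a,m.sum(),np.percentile(X[m][:,2],[10,50,90]).round(4))
E
```

```text
t 17.45 [ 0.4978 -0.1408  0.114 ] yaw -102.77 F [ 0.4 -0.9  0.6] op 0.01
[0.0, 0.0117, 0.0424, -0.0037, -0.0012, -0.0007]
0 40 [0.0712 0.0719 0.0729]
3 111 [0.0709 0.0719 0.0727]
6 198 [0.0709 0.0718 0.0726]
9 268 [0.0707 0.0717 0.0727]
12 428 [0.0615 0.0702 0.0721]
15 285 [0.061  0.0619 0.0671]
18 510 [0.0564 0.0615 0.0626]
21 527 [0.05   0.0577 0.0621]
24 399 [0.0497 0.0505 0.0515]
27 570 [0.0497 0.0505 0.0515]
30 705 [0.0497 0.0505 0.0514]
```

>>> {"fn": "apply_moves", "kwargs": {"series": [{"x": 0,"y": 0.011,"z": 0.02,"wx": -0.0035,"wy": -0.001,"wz": 0,"fingers": -1},{"x": 0,"y": 0,"z": 0.02,"wx": 0,"wy": 0,"wz": 0,"fingers": -1},{"x": 0,"y": 0,"z": 0,"wx": 0,"wy": 0,"wz": 0,"fingers": -1}]}}

```text
clock: 17.82
tool_pos: [0.4901, -0.1414, 0.0815]
eef_rot: [-0.623, 0.782, -0.002, 0.001]
contact_force: [-0.4, 0.5, -0.4]
opening: 0.004
```

```bash
python3 go.py 0.489 -0.139 0.065 -102.64 1
```

```text
t 17.82 [ 0.4901 -0.1414  0.0815] yaw -102.94 F [-0.4  0.5 -0.4] op 0.0
[-0.0027, 0.0021, 0.0206, -0.0011, -0.0005, -0.0017]
```

>>> {"fn": "apply_moves", "kwargs": {"series": [{"x": -0.0027,"y": 0.002,"z": 0.008,"wx": 0,"wy": 0,"wz": 0,"fingers": -1},{"x": 0,"y": 0,"z": 0.008,"wx": 0,"wy": 0,"wz": 0,"fingers": -1},{"x": 0,"y": 0,"z": 0.006,"wx": 0,"wy": 0,"wz": 0,"fingers": -1},{"x": 0,"y": 0,"z": 0.005,"wx": 0,"wy": 0,"wz": 0,"fingers": -1}]}}

```text
clock: 18.32
tool_pos: [0.4891, -0.1392, 0.0654]
eef_rot: [-0.622, 0.783, -0.003, 0.002]
contact_force: [-10.8, 5.6, 65.8]
opening: 0.007
```

The button is fully down (z 0.0654) but the force has reached 66 N, more than I meant. I'm lifting straight off.

>>> {"fn": "apply_moves", "kwargs": {"series": [{"x": 0,"y": 0,"z": -0.004,"wx": 0,"wy": 0,"wz": 0,"fingers": -1},{"x": 0,"y": 0,"z": -0.02,"wx": 0,"wy": 0,"wz": 0,"fingers": -1},{"x": 0,"y": 0,"z": -0.05,"wx": 0,"wy": 0,"wz": 0,"fingers": -1},{"x": 0,"y": 0,"z": -0.07,"wx": 0,"wy": 0,"wz": 0,"fingers": 0},{"x": 0,"y": 0,"z": -0.04,"wx": 0,"wy": 0,"wz": 0,"fingers": 0}]}}

```text
clock: 18.95
tool_pos: [0.4874, -0.139, 0.2182]
eef_rot: [-0.622, 0.783, -0.003, 0.001]
contact_force: [0.2, -1.2, 0.3]
opening: 0.21
```

```bash
python3 go.py 0.5 0.23 0.22 -91.83 9
```

```text
t 18.95 [ 0.4874 -0.139   0.2182] yaw -103.01 F [ 0.2 -1.2  0.3] op 0.21
[-0.0503, 0.0098, -0.0004, -0.0002, -0.0001, -0.0069]
[-0.0505, 0.0087, -0.0004, -0.0002, -0.0001, -0.0069]
[-0.0507, 0.0076, -0.0003, -0.0002, -0.0001, -0.0069]
[-0.0509, 0.0065, -0.0003, -0.0002, -0.0001, -0.0069]
[-0.051, 0.0054, -0.0003, -0.0002, -0.0001, -0.0069]
[-0.0511, 0.0043, -0.0003, -0.0002, -0.0001, -0.0069]
[-0.0512, 0.0032, -0.0003, -0.0002, -0.0001, -0.0069]
[-0.0512, 0.0021, -0.0003, -0.0002, -0.0001, -0.0069]
[-0.0513, 0.001, -0.0003, -0.0002, -0.0001, -0.0069]
```

>>> {"fn": "apply_moves", "kwargs": {"series": [{"x": -0.04,"y": 0.0098,"z": 0,"wx": 0,"wy": 0,"wz": -0.007,"fingers": 0},{"x": -0.05,"y": 0.0087,"z": 0,"wx": 0,"wy": 0,"wz": -0.007,"fingers": 0},{"x": -0.05,"y": 0.0076,"z": 0,"wx": 0,"wy": 0,"wz": -0.007,"fingers": 0},{"x": -0.05,"y": 0.0065,"z": 0,"wx": 0,"wy": 0,"wz": -0.007,"fingers": 0},{"x": -0.05,"y": 0.005,"z": 0,"wx": 0,"wy": 0,"wz": -0.007,"fingers": 0},{"x": -0.05,"y": 0.004,"z": 0,"wx": 0,"wy": 0,"wz": -0.007,"fingers": 0},{"x": -0.05,"y": 0.003,"z": 0,"wx": 0,"wy": 0,"wz": -0.007,"fingers": 0},{"x": -0.05,"y": 0.002,"z": 0,"wx": 0,"wy": 0,"wz": -0.007,"fingers": 0}]}}

```text
clock: 19.95
tool_pos: [0.5012, 0.1794, 0.224]
eef_rot: [-0.687, 0.727, -0.009, 0.005]
contact_force: [0.4, -0.4, 0.1]
opening: 0.497
```

```bash
python3 go.py 0.5832 0.2575 0.17 -91.83 4
```

```text
t 19.95 [0.5012 0.1794 0.224 ] yaw -93.22 F [ 0.4 -0.4  0.1] op 0.5
[-0.0259, -0.0239, 0.0172, -0.0015, -0.0004, -0.0019]
[-0.0257, -0.0241, 0.0171, -0.0015, -0.0004, -0.0019]
[-0.0255, -0.0244, 0.017, -0.0015, -0.0004, -0.0019]
[-0.0254, -0.0246, 0.017, -0.0015, -0.0004, -0.0019]
```

>>> {"fn": "apply_moves", "kwargs": {"series": [{"x": -0.024,"y": -0.024,"z": 0.01,"wx": -0.0015,"wy": 0,"wz": -0.002,"fingers": 0},{"x": -0.024,"y": -0.024,"z": 0.017,"wx": -0.0015,"wy": 0,"wz": -0.002,"fingers": 0},{"x": -0.024,"y": -0.025,"z": 0.017,"wx": -0.0015,"wy": 0,"wz": -0.002,"fingers": 0},{"x": -0.02,"y": -0.025,"z": 0.015,"wx": 0,"wy": 0,"wz": -0.002,"fingers": 0},{"x": 0,"y": 0,"z": 0,"wx": 0,"wy": 0,"wz": 0,"fingers": 0},{"x": 0,"y": 0,"z": 0,"wx": 0,"wy": 0,"wz": 0,"fingers": 0}]}}

```text
clock: 20.7
tool_pos: [0.5839, 0.256, 0.1783]
eef_rot: [-0.699, 0.715, -0.003, 0.0]
contact_force: [0.2, -0.2, 0.3]
opening: 0.503
```

```bash
python3 go.py 0.5832 0.2575 0.107 -91.83 3
```

```text
t 20.7 [0.5839 0.256  0.1783] yaw -91.3 F [ 0.2 -0.2  0.3] op 0.5
[-0.0007, 0.0004, 0.0297, -0.0005, -0.0004, 0.001]
[-0.0007, 0.0004, 0.0297, -0.0005, -0.0004, 0.001]
[-0.0006, 0.0003, 0.0297, -0.0005, -0.0004, 0.001]
```

>>> {"fn": "apply_moves", "kwargs": {"series": [{"x": -0.002,"y": 0.001,"z": 0.025,"wx": 0,"wy": 0,"wz": 0.003,"fingers": 0},{"x": 0,"y": 0,"z": 0.03,"wx": 0,"wy": 0,"wz": 0,"fingers": 0},{"x": 0,"y": 0,"z": 0.025,"wx": 0,"wy": 0,"wz": 0,"fingers": 0},{"x": 0,"y": 0,"z": 0.005,"wx": 0,"wy": 0,"wz": 0,"fingers": 0},{"x": 0,"y": 0,"z": 0,"wx": 0,"wy": 0,"wz": 0,"fingers": 0}]}}

```text
clock: 21.32
tool_pos: [0.5825, 0.2539, 0.1137]
eef_rot: [-0.694, 0.72, -0.004, 0.001]
contact_force: [-0.0, -0.1, 0.1]
opening: 0.498
```

```bash
python3 go.py 0.5832 0.2575 0.107 -91.83 1
```

```text
t 21.32 [0.5825 0.2539 0.1137] yaw -92.06 F [-0.  -0.1  0.1] op 0.5
[-0.0046, -0.0007, 0.0084, -0.0025, -0.0013, -0.0013]
```

>>> {"fn": "apply_moves", "kwargs": {"series": [{"x": -0.0046,"y": 0,"z": 0.008,"wx": -0.002,"wy": 0,"wz": 0,"fingers": 0},{"x": 0,"y": 0,"z": 0,"wx": 0,"wy": 0,"wz": 0,"fingers": -1},{"x": 0,"y": 0,"z": 0,"wx": 0,"wy": 0,"wz": 0,"fingers": -1},{"x": 0,"y": 0,"z": 0,"wx": 0,"wy": 0,"wz": 0,"fingers": -1},{"x": 0,"y": 0,"z": 0,"wx": 0,"wy": 0,"wz": 0,"fingers": -1},{"x": 0,"y": 0,"z": 0,"wx": 0,"wy": 0,"wz": 0,"fingers": -1}]}}

```text
clock: 22.08
tool_pos: [0.5837, 0.2567, 0.1093]
eef_rot: [-0.694, 0.72, -0.003, -0.0]
contact_force: [0.2, -1.4, -0.5]
opening: 0.182
```

>>> {"fn": "apply_moves", "kwargs": {"series": [{"x": 0.012,"y": 0,"z": 0,"wx": 0,"wy": 0,"wz": 0,"fingers": -1},{"x": 0.014,"y": 0,"z": 0,"wx": 0,"wy": 0,"wz": 0,"fingers": -1},{"x": 0.014,"y": 0,"z": 0,"wx": 0,"wy": 0,"wz": 0,"fingers": -1},{"x": 0.014,"y": 0,"z": 0,"wx": 0,"wy": 0,"wz": 0,"fingers": -1},{"x": 0.012,"y": 0,"z": 0,"wx": 0,"wy": 0,"wz": 0,"fingers": -1},{"x": 0.006,"y": 0,"z": 0,"wx": 0,"wy": 0,"wz": 0,"fingers": -1},{"x": 0.004,"y": 0,"z": 0,"wx": 0,"wy": 0,"wz": 0,"fingers": -1}]}}

```text
clock: 22.95
tool_pos: [0.5816, 0.1967, 0.1093]
eef_rot: [-0.695, 0.719, -0.001, 0.003]
contact_force: [1.2, 10.4, -4.6]
opening: 0.182
```

The grip has moved 60 mm and stopped at the closed end with 10 N. Release, rise and check.

>>> {"fn": "apply_moves", "kwargs": {"series": [{"x": 0,"y": 0,"z": 0,"wx": 0,"wy": 0,"wz": 0,"fingers": 0},{"x": 0,"y": 0,"z": 0,"wx": 0,"wy": 0,"wz": 0,"fingers": 0},{"x": 0,"y": 0,"z": 0,"wx": 0,"wy": 0,"wz": 0,"fingers": 0},{"x": 0,"y": 0,"z": -0.03,"wx": 0,"wy": 0,"wz": 0,"fingers": 0},{"x": 0,"y": 0,"z": -0.06,"wx": 0,"wy": 0,"wz": 0,"fingers": 0},{"x": 0,"y": 0.04,"z": -0.06,"wx": 0,"wy": 0,"wz": 0,"fingers": 0},{"x": 0,"y": 0.07,"z": 0,"wx": 0,"wy": 0,"wz": 0,"fingers": 0},{"x": 0,"y": 0,"z": 0,"wx": 0,"wy": 0,"wz": 0,"fingers": 0}]}}

```text
clock: 23.95
tool_pos: [0.4894, 0.1952, 0.232]
eef_rot: [-0.694, 0.72, -0.002, -0.001]
contact_force: [0.2, 0.3, -0.4]
opening: 0.503
```

```bash
python3 - <<'E'
from h import *
snap("wrist","w5.png"); p,*_=snap("top"); s=get_state(); print(s['clock'],s['tool_pos'],s['contact_force'])
w=cv2.imread("pics/w5.png"); cv2.imwrite("pics/f.png",np.vstack([cv2.resize(w[20:290],(640,270)),cv2.resize(p[200:330,340:500,::-1],None,fx=2.4,fy=2.4)[:, :].copy() if 0 else cv2.copyMakeBorder(cv2.resize(p[200:330,340:500,::-1],None,fx=2.4,fy=2.4),0,0,0,640-384,0)]))
E
sed -i 's/box((195,240,210,250))/box((150,260,190,260))/;s/box((190,250,205,250))/box((150,260,190,260))/;s/box((130,285,195,262))/box((80,300,170,275))/;s/box((300,345,75,135))/box((200,400,60,150))/' m3.py; python3 m3.py; sed -i '/^c("window/d;s/^c("greendot/#&/' m.py; python3 m.py|grep -vE "imager|desk"
```

```text
24.05 [0.49552746 0.1959724  0.23278941] [-0.14983616  1.55440204  0.17587637]
pink [0.48835183 0.29114186 0.095     ] depthL [-1.61945483e-03 -4.65798537e-05]
window est [0.48887518 0.2904286  0.092     ] 200 228
0.0985 [(-46, 61), (-44, 89), (-42, 87), (-40, 89), (-38, 49), (36, 120), (38, 89), (40, 94), (42, 78), (44, 87), (46, 6)]
0.104 [(-44, 4), (-42, 5), (38, 4), (40, 5), (44, 64), (46, 99), (48, 89), (50, 93), (52, 47)]
shutter ((581.544189453125, 198.44241333007812), (14.937540054321289, 25.19826316833496), 87.95097351074219) 831 [0.58143939 0.19825674 0.13062158]
button [392.9 284.4] 151 ray [ 0.4892 -0.1405  0.06  ] depth [ 0.4902 -0.1387  0.0714] zmax 0.075
reddot [243.5 238.9] 24 ray [0.582  0.1737 0.096 ] depth [0.5818 0.1737 0.096 ] zmax 0.098
shutter [232.9 238. ] 61 ray [0.5812 0.1898 0.131 ] depth [0.5812 0.1899 0.1292] zmax 0.132
fader [424.1 247.1] 101 ray [ 0.5677 -0.2019  0.0855] depth [ 0.5679 -0.2018  0.0848] zmax 0.089
pointer [418.7 261.5] 24 ray [ 0.5383 -0.1969  0.055 ] depth [ 0.5384 -0.1974  0.054 ] zmax 0.057
bottle [324.8 305. ] 185 ray [0.4421 0.0036 0.02  ] depth [0.4442 0.0042 0.0468] zmax 0.071
petri [295.6 155.9] 1233 ray [0.7756 0.0709 0.02  ] depth [0.7763 0.0703 0.0168] zmax 0.02
box [379.2 155.1] 1848 ray [ 0.7786 -0.1177  0.02  ] depth [ 0.7747 -0.1153  0.0346] zmax 0.038
```

View pics/f.png

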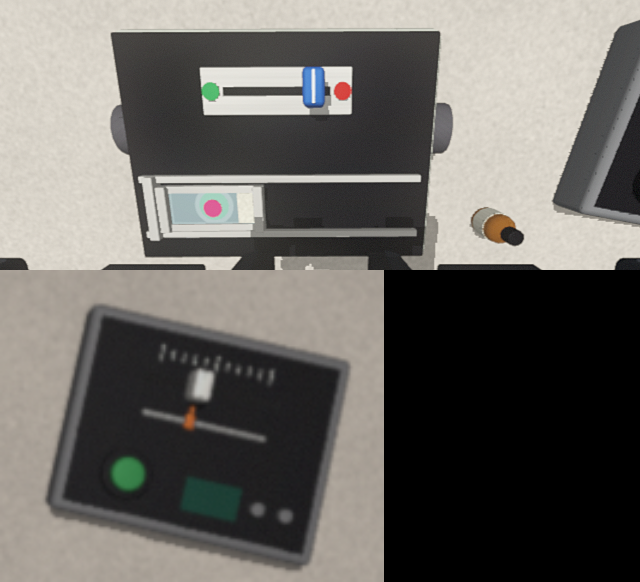

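The carrier spot is on the window (213,208), the shutter is back by the red dot (313,88), the fader is level with the pointer, and the button is up at its starting height. The bystanders have not moved, so I'm handing in.

```bash
python3 -c "
from plant import *
print(finish_job())"
```

```text
the job is handed in; nothing more can be done
None
```

I did every step in the order given and handed the job in at about 24 s on the robot's clock. No verdict was reported.

- **Carrier:** it was pushed until it met the end stop. Lengthwise it measures within about 1 mm of home. Sideways it measures about 1.5 mm off, which is about the channel's free play.
- **Shutter:** I slid it about 59 mm open, to its stop, and later closed it. It now measures where it started, within 0.1 mm.
- **Fader:** it sits slightly past the pointer. The last look gave 1.6 mm; earlier ones gave 0.8 mm (top camera) and 1.7 mm (wrist camera). The tolerance is 4 mm.
- **Button:** it was pressed about 6.6 mm, right to the bottom, and has come back up to its starting height. The press peaked at 66 N on the wrist, harder than I intended but under the 120 N wrist limit. It came through the fingertips, so I don't expect the 40 N limit on the arm and gripper body to apply, though I couldn't confirm that.
- **Pointer:** I never touched it. The top camera read it 1.7 mm off its first position, mostly across the track, with a few more of its pixels in view. The wrist camera showed less than 1 mm between its two looks, both before the button press. I take the difference as measurement noise.
- **Bystanders and arm:** the bottle, dish and slide box all measure within 0.1 mm of their first positions. The arm ended clear of everything.

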